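# Level the two drying-pole forks with the ratchet pump lever

## Robot

A 6-joint arm with a two-finger parallel gripper is mounted at the origin on the work surface. World frame = base frame: x ahead of the robot, y to its left, z up, the work surface at z = 0. Lengths are in m, angles in rad, forces in N, time in s.
With the tool pointing down it reaches from about 0.35 to 0.775 m from the base axis. Payload 7.3 kg.
Tool frame: the origin (TCP) lies on the front face of the gripper's body, between the roots of the fingers; the fingertips stand ahead of it and the grasp point (between the pads) lies 47 mm ahead of it (finger_overhang is the z of the fingertips in the tool frame, in m); z points along the fingers, y is the line along which they close (so a half turn about z gives the same grasp; the last joint's range is limited). The gripper opens to 92 mm and grips with 3 to 60 N. Pads are 19 mm wide; open, the fingers measure 130 mm over their backs; the gripper's body (75 mm by 190 mm) begins 47 mm behind the grasp point.
Start: joints at [-1.466, 0.342, 1.524, -0, 1.275, -0.146], TCP at [0.13, -0.509, 0.292] pointing down, gripper open.
Joint ranges: [-2.53, 2.53], [-0.77, 2.02], [0.04, 2.7], [-1, 4.14], [0.28, 2.66], [-3.11, 3.11]. Speed limits (rad/s): [2.57, 2.57, 3.14, 3.14, 3.14, 3.14].

## Interface

Orientations are given as [roll, pitch, yaw] about the fixed x, y, z axes, in that order (R = Rz(yaw) Ry(pitch) Rx(roll)).
In Python, from cell import * gives the robot as it stands. The module is installed in compiled form; this text tells all that it offers.
- The arm moves only by the tool arm_command, never from a script. Its argument "series" is a list of rows, each an object of numbers: "x", "y", "z": the shift along the tool's x, y, z in mm; "rx", "ry", "rz": the turn, a rotation vector about the tool's x, y, z in degrees. A call has 1 to 20 rows; each row is the pose to reach, as a shift and turn from the pose commanded when the call began, along the tool's axes at that moment; what a row does not reach only later rows make up. A row lasts 1/10 s, in which the tool goes at most 50 mm and 8.59 degrees, less where a joint would pass 70% of its speed; a pose out of reach is approached as far as the arm can. A call with a gripper value outside its range is refused whole. "hand" is the finger opening in mm, from 0 to 91.8, set as the call begins (left out, the last holds). The fingers move at their own pace and stop on an object; "squeeze" is the grip in N (left out, the last holds). Time passes only in rows, so rows that repeat a pose let the fingers close. It gives the time, the measured TCP pose, the force, the opening and the grip force at its end, in the units of the state.
- observe(): the state, without advancing time (a new reading comes with each control period).
- read_camera(name): name is "side" or "top"; returns a dict with "pixels" (420x560x3 uint8, blue, green, red), "K" (3x3 intrinsics, pixels), "rvec" (rotation vector, rad) and "tvec" (3), from world to camera coordinates, as OpenCV has them. Camera axes: x right, y down, z forward; pixel columns grow to the right and rows downward; lengths in m; the calibration is good to about 2 mm. A picture is of the moment at which its call begins. There is no depth.
- hand_in(): hands the job in; it is judged then, once.
Trained networks look in a picture, given as the dict that the camera call returned (one of the last four; its "shot" number tells which), for a name from the list of things; names that differ only in an ending like _2 or _b are one class to them, and where a whole thing is asked for, a point or a joint stands for the part that bears it (a point fixed in the world has none). Each returns a list of dicts, best first, with "confidence" (0 to 1); they miss things now and then, are a little off and sometimes report something else, mostly with a low value. They report only what shows in the picture. A call takes as long as a camera call.
- boxes_of(picture, query): "point" ([x, y, z] in m, in world coordinates, good to about 4 mm: the middle of the surface that is visible of it).
- trace(picture, query): "pixels" (420x560 bool, what is visible of it).
- mark_of(picture, query): "point" ([x, y, z] in m, in world coordinates, good to about 4 mm: a listed point, or the origin of a listed thing).
The state is a dict: "time": time; "qpos": joint angles; "qvel": joint speeds; "joint_efforts": joint torques, N m; "tool_pos": TCP position; "tool_rot": TCP orientation; "contact_force": force on the tool from outside, world axes, zero at the start; "torque": the same for the moment, N m; "opening": finger opening in m; "grip_force": force on a finger pad.
Only numpy, scipy, OpenCV 4.12 (cv2) and the standard library are available. Lean on these libraries where they do the work, as an engineer would, in place of code of your own. Each camera call takes 0.05 s, during which the arm holds its last target. There are 200 camera calls.

## Task

The drying pole is to be laid across the two chrome forks, but one of them stands lower: pump the red-gripped lever of the lower fork, stroke after stroke, until that fork is level with the other one, and let the lever spring back up. A fork cannot be let down again, so do not overshoot; leave the higher fork and its lever alone, raise the fork with the lever only without touching the forks, do not force the lever hard against its stop, and do not disturb the other things on the shelf.

Things in the scene. Friction and masses are not known exactly. Their poses are not given: they have to be found in the camera images.
- hoist_a: Foot and slotted steel post of one of two identical pole lifts; either may be left or right. Plate 190 x 100 x 8 mm, cheeks 142 mm high. Origin on the shelf right below the lever's axle; -x points along the lever (roughly to the robot, within 0.3 rad). The post, 48 mm wide, 165 mm high, stands 57 to 109 mm behind the axle (+x).
- lever_a: Sprung pump lever of hoist_a. Origin on the axle, 120 mm above the shelf, axle along its y. Steel arm, then a red grip 28 mm thick from 115 to 215 mm off the axle. At rest it is sprung up to 27 degrees above level; pressed (5 to 12 N) it swings down 0.78 to 0.93 rad, until it meets a stop screw set differently each time: feel for it. Let go, it springs back, taking the next teeth.
- lever_a_grip (a point): Point on the axis of the red grip of lever_a, 165 mm from the axle; the grip's surface is 14 mm off the axis.
- fork_a: Chrome Y fork of hoist_a on a toothed stem, 80 mm behind the axle. Origin: bottom of the notch for the pole, 205 (lowest) to 340 mm above the shelf; prongs 68 mm apart rise 42 mm further, blue balls on their ends. After 0 to 13 mm of free play it rises 0.22 mm per mm of grip travel (a full stroke: about 26 mm, 13 mm teeth) and stays up.
- hoist_b: Foot and slotted steel post of one of two identical pole lifts; either may be left or right. Plate 190 x 100 x 8 mm, cheeks 142 mm high. Origin on the shelf right below the lever's axle; -x points along the lever (roughly to the robot, within 0.3 rad). The post, 48 mm wide, 165 mm high, stands 57 to 109 mm behind the axle (+x).
- lever_b: Sprung pump lever of hoist_b. Origin on the axle, 120 mm above the shelf, axle along its y. Steel arm, then a red grip 28 mm thick from 115 to 215 mm off the axle. At rest it is sprung up to 27 degrees above level; pressed (5 to 12 N) it swings down 0.78 to 0.93 rad, until it meets a stop screw set differently each time: feel for it. Let go, it springs back, taking the next teeth.
- lever_b_grip (a point): Point on the axis of the red grip of lever_b, 165 mm from the axle; the grip's surface is 14 mm off the axis.
- fork_b: Chrome Y fork of hoist_b on a toothed stem, 80 mm behind the axle. Origin: bottom of the notch for the pole, 205 (lowest) to 340 mm above the shelf; prongs 68 mm apart rise 42 mm further, blue balls on their ends. After 0 to 13 mm of free play it rises 0.22 mm per mm of grip travel (a full stroke: about 26 mm, 13 mm teeth) and stays up.
- lid: Red plastic bucket lid lying flat, 170 mm across, 28 mm high with its grip bar. Bystander. Origin: centre of the underside.
- spray: Blue spray bottle with a white head, 72 mm across, 200 mm high, standing. Bystander. Origin: centre of the underside.
- brush: Wooden scrub brush lying bristles down, 170 x 55 x 51 mm, long side along its x. Bystander. Origin: centre of the underside.
- detergent: Green detergent bottle, 80 mm across, 170 mm high, standing. Bystander. Origin: centre of the underside.
- soapdish: White soap dish 120 x 85 mm with a yellow bar, 33 mm high. Bystander. Origin: centre of the underside.
- mug: White mug, 84 mm across, 85 mm high, handle at its +y. Bystander. Origin: centre of the underside.
- pegbasket: Orange basket of clothes pegs, 160 x 130 x 90 mm, fixed. Bystander. Origin: centre of the underside.

How it is judged:
At the end, for the whole second after the job is handed in: The fork that started lower is level with the other to within 8 mm and at rest, the other fork is within 5 mm of where it was, and both levers are back up (grips within 20 mm of where they started) (z of fork_a in the frame of fork_b between -0.008 and 0.008 m and distance of fork_b from where it was at the start of the episode below 0.005 m and distance of each of lever_a_grip, lever_b_grip from where it was at the start of the episode below 0.02 m and linear speed of fork_a below 0.01 m/s); the robot touches nothing.
It fails at once if the lever of the higher fork is worked (its grip moves more than 30 mm) (distance of lever_b_grip from where it was at the start of the episode above 0.03 m).
It fails at once if the robot touches a fork (more than 1 N) (contact force between any of the fingers, the arm and fork_a above 1 N or contact force between any of the fingers, the arm and fork_b above 1 N).
It fails at once if the robot forces a lever: more than 60 N on it (contact force between any of the fingers, the arm and lever_a above 60 N or contact force between any of the fingers, the arm and lever_b above 60 N).
It fails at once if something else on the shelf is shifted more than 25 mm or tipped (distance of any of lid, spray, brush, detergent, soapdish, mug from where it was at the start of the episode above 0.025 m or angle between any of lid, spray, brush, detergent, soapdish, mug's own z axis and vertical above 0.4 rad).
It also fails if it takes over 64 s, if anything falls off the work surface, if the arm or the gripper's body presses on something with over 40 N, if the wrist force passes 120 N, or if a joint passes its speed limit or range.

## Working session

There is one attempt and no reset: what is moved stays moved. The work goes in short steps, Python scripts to look and compute and a tool call to move; the robot and the scene stay as the last step left them, time stands still between calls to the robot, and variables do not carry over. Pictures are saved under pics/ and viewed, at most 10 in all, crops included, and the job is handed in when it is done.

Besides the shell and the picture viewer there is one more tool, called after ">>>" as name(argument=value, ...) on one line, values as JSON. arm_command: Moves the arm, as the interface text tells. Its arguments: {"type":"object","properties":{"series":{"type":"array"},"hand":{"type":"number"},"squeeze":{"type":"number"}},"required":["series"]}

```bash
mkdir -p pics
python3 - <<'E'
from cell import *
import cv2,numpy as np
s=observe();print(s['time'],s['tool_pos'],s['tool_rot'],s['opening'],s['contact_force'])
for c in('side','top'):
    p=read_camera(c);cv2.imwrite(f'pics/{c}0.png',p['pixels'])
    print(c,np.round(-cv2.Rodrigues(p['rvec'])[0].T@p['tvec'],3))
    for n in('fork_a','lever_a_grip','lever_a','hoist_a','lid','spray','brush','detergent','soapdish','mug','pegbasket'):
        print(n,[(np.round(d['point'],3).tolist(),round(d['confidence'],2)) for d in mark_of(p,n)])
E
```

```text
0.0 [ 0.13027905 -0.50826262  0.2915383 ] [-3.14005873e+00 -2.28294347e-04  2.50783801e-01] 0.09194357936141115 [-0.18268411  0.34308802  0.07030832]
side [0.364 0.931 0.907]
fork_a [([0.74, 0.162, 0.214], 0.8), ([0.761, -0.265, 0.289], 0.59)]
lever_a_grip [([0.522, 0.223, 0.194], 0.84)]
lever_a [([0.661, 0.179, 0.121], 0.67), ([0.678, -0.249, 0.117], 0.6)]
hoist_a [([0.661, 0.181, 0.003], 0.95), ([0.677, -0.248, 0.002], 0.79), ([0.534, 0.483, 0.0], 0.22)]
lid [([0.386, -0.006, -0.001], 0.85)]
spray [([0.79, -0.009, 0.003], 0.94)]
brush [([0.613, 0.006, 0.001], 0.57), ([0.534, 0.486, 0.004], 0.22)]
detergent [([0.532, 0.486, -0.001], 0.61), ([0.401, 0.466, 0.003], 0.42)]
soapdish [([0.397, 0.469, -0.001], 0.7), ([0.612, 0.005, 0.002], 0.43)]
mug [([0.372, -0.47, -0.001], 0.72)]
pegbasket [([0.58, -0.475, 0.001], 0.81), ([0.388, -0.005, 0.002], 0.43)]
top [0.287 0.021 1.69 ]
fork_a [([0.757, -0.262, 0.288], 0.85), ([0.735, 0.16, 0.218], 0.66)]
lever_a_grip [([0.522, 0.222, 0.197], 0.75)]
lever_a [([0.664, 0.183, 0.116], 0.83), ([0.674, -0.251, 0.122], 0.79)]
hoist_a [([0.66, 0.183, 0.0], 0.89), ([0.681, -0.255, 0.003], 0.88)]
lid [([0.385, -0.006, 0.003], 0.96), ([0.522, 0.222, 0.194], 0.57)]
spray [([0.792, -0.011, 0.004], 0.82)]
brush [([0.614, 0.005, 0.0], 0.65)]
detergent [([0.534, 0.485, 0.002], 0.73), ([0.531, -0.231, 0.195], 0.68)]
soapdish [([0.393, 0.465, 0.001], 0.91)]
mug [([0.662, 0.181, 0.117], 0.71), ([0.369, -0.468, -0.001], 0.56), ([0.679, -0.253, -0.0], 0.42)]
pegbasket [([0.585, -0.476, -0.003], 0.59)]
```

View pics/side0.png

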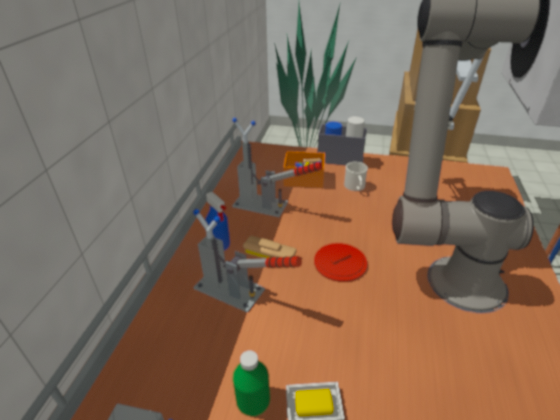

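View pics/top0.png

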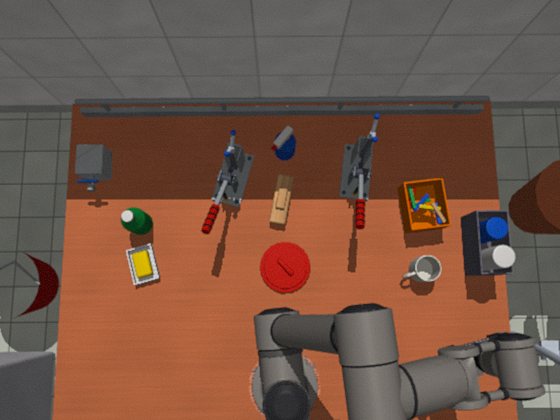

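```bash
cat > h.py <<'E'
from cell import *
import cv2,numpy as np
from scipy.spatial.transform import Rotation as R
def rel(p,rpy):
    s=observe();A=R.from_euler('xyz',s['tool_rot'])
    d=A.inv().apply(np.array(p)-s['tool_pos'])*1000
    r=(A.inv()*R.from_euler('xyz',rpy)).as_rotvec(degrees=True)
    return np.round(d,1),np.round(r,2)
def see(n=1,names=('fork_a','lever_a_grip')):
    for i in range(n):
        for c in('side','top'):
            p=read_camera(c)
            for q in names:
                print(c,q,[(np.round(d['point'],4).tolist(),round(d['confidence'],2)) for d in mark_of(p,q) if d['confidence']>.4])
E
python3 - <<'E'
from h import *
try: print(finger_overhang)
except NameError as e: print(e)
g=[.522,.2225,.195];yaw=-.29
for p in([.40,-.25,.37],[.43,.0,.37],[.515,.224,.33],[.515,.224,.285]): print(p,rel(p,[np.pi,0,yaw]))
see(3,('fork_a',))
E
```

```text
0.0655
[0.4, -0.25, 0.37] (array([ 325.4, -183.6,  -77.8]), array([ 1.000e-02, -0.000e+00,  3.098e+01]))
[0.43, 0.0, 0.37] (array([ 416.5, -418.3,  -77.8]), array([ 1.000e-02, -0.000e+00,  3.098e+01]))
[0.515, 0.224, 0.33] (array([ 554.5, -614.2,  -37.8]), array([ 1.000e-02, -0.000e+00,  3.098e+01]))
[0.515, 0.224, 0.285] (array([ 554.5, -614.2,    7.2]), array([ 1.000e-02, -0.000e+00,  3.098e+01]))
side fork_a [([0.7416, 0.1632, 0.2157], 0.92), ([0.7595, -0.2614, 0.2868], 0.77)]
top fork_a [([0.7359, 0.1609, 0.2163], 0.82), ([0.7536, -0.265, 0.2917], 0.72), ([0.3902, -0.0062, -0.0002], 0.65)]
side fork_a [([0.7576, -0.2631, 0.2888], 0.82), ([0.7426, 0.1594, 0.217], 0.62)]
top fork_a [([0.7368, 0.1599, 0.2174], 0.73), ([0.7589, -0.2612, 0.2865], 0.53)]
side fork_a [([0.7412, 0.1609, 0.2179], 0.95), ([0.7587, -0.2631, 0.2909], 0.68)]
top fork_a [([0.7549, -0.2617, 0.2888], 0.87), ([0.7381, 0.1612, 0.2227], 0.61), ([0.5344, -0.2323, 0.196], 0.56)]
```

>>> arm_command(series=[{"x":30,"y":-15,"z":-30,"rz":5},{"x":75,"y":-40,"z":-60,"rz":10},{"x":120,"y":-65,"z":-78,"rz":15},{"x":165,"y":-90,"z":-78,"rz":20},{"x":205,"y":-115,"z":-78,"rz":25},{"x":245,"y":-140,"z":-78,"rz":31},{"x":285,"y":-163,"z":-78,"rz":31},{"x":325,"y":-184,"z":-78,"rz":31},{"x":340,"y":-225,"z":-78,"rz":31},{"x":356,"y":-265,"z":-78,"rz":31},{"x":372,"y":-305,"z":-78,"rz":31},{"x":388,"y":-345,"z":-78,"rz":31},{"x":402,"y":-385,"z":-78,"rz":31},{"x":416,"y":-420,"z":-78,"rz":31},{"x":444,"y":-457,"z":-78,"rz":31},{"x":472,"y":-496,"z":-78,"rz":31},{"x":500,"y":-535,"z":-78,"rz":31},{"x":527,"y":-575,"z":-60,"rz":31},{"x":554,"y":-614,"z":-40,"rz":31},{"x":554,"y":-614,"z":-40,"rz":31}], hand=0)

```text
invalid input
```

>>> arm_command(series=[{"x":30,"y":-15,"z":-30,"rz":5},{"x":75,"y":-40,"z":-60,"rz":10},{"x":120,"y":-65,"z":-78,"rz":15},{"x":165,"y":-90,"z":-78,"rz":20}], hand=0, squeeze=10)

```text
invalid input
```

>>> arm_command(series=[{"x":30,"y":-15,"z":-30,"rx":0,"ry":0,"rz":5},{"x":75,"y":-40,"z":-60,"rx":0,"ry":0,"rz":10},{"x":120,"y":-65,"z":-78,"rx":0,"ry":0,"rz":15},{"x":165,"y":-90,"z":-78,"rx":0,"ry":0,"rz":20}], hand=0, squeeze=10)

```text
time: 2.2
tool_pos: [0.2582, -0.39, 0.3714]
tool_rot: [3.138, -0.002, -0.103]
contact_force: [0.7, -0.7, -0.2]
opening: 0.0644
grip_force: 0.0
```

Run:
```python
from h import *
print(observe()['tool_pos'],observe()['tool_rot'])
for p in([.40,-.25,.37],[.43,.0,.37],[.515,.224,.33]): print(p,rel(p,[np.pi,0,-.29]))
```

```text
[ 0.2581721  -0.39003836  0.37137316] [ 3.13766761e+00 -2.28675795e-03 -1.03135755e-01]
[0.4, -0.25, 0.37] (array([ 126.7, -153.9,    1.1]), array([ 0.21, -0.15, 10.71]))
[0.43, 0.0, 0.37] (array([ 1.308e+02, -4.057e+02,  1.000e-01]), array([ 0.21, -0.15, 10.71]))
[0.515, 0.224, 0.33] (array([ 192.2, -637.4,   39.3]), array([ 0.21, -0.15, 10.71]))
```

>>> arm_command(series=[{"x":30,"y":-36,"z":0,"rx":0,"ry":0,"rz":4},{"x":60,"y":-72,"z":0,"rx":0,"ry":0,"rz":8},{"x":90,"y":-108,"z":0,"rx":0,"ry":0,"rz":10.7},{"x":118,"y":-143,"z":0,"rx":0,"ry":0,"rz":10.7},{"x":119,"y":-193,"z":0,"rx":0,"ry":0,"rz":10.7},{"x":120,"y":-243,"z":0,"rx":0,"ry":0,"rz":10.7},{"x":121,"y":-293,"z":0,"rx":0,"ry":0,"rz":10.7},{"x":122,"y":-343,"z":0,"rx":0,"ry":0,"rz":10.7},{"x":123,"y":-393,"z":0,"rx":0,"ry":0,"rz":10.7},{"x":136,"y":-440,"z":0,"rx":0,"ry":0,"rz":10.7},{"x":149,"y":-487,"z":0,"rx":0,"ry":0,"rz":10.7},{"x":162,"y":-534,"z":0,"rx":0,"ry":0,"rz":10.7},{"x":175,"y":-580,"z":15,"rx":0,"ry":0,"rz":10.7},{"x":184,"y":-626,"z":35,"rx":0,"ry":0,"rz":10.7},{"x":184,"y":-626,"z":40,"rx":0,"ry":0,"rz":10.7},{"x":184,"y":-626,"z":40,"rx":0,"ry":0,"rz":10.7},{"x":184,"y":-626,"z":40,"rx":0,"ry":0,"rz":10.7}], hand=0)

```text
time: 3.9
tool_pos: [0.5017, 0.2137, 0.3295]
tool_rot: [3.141, -0.001, -0.285]
contact_force: [-0.1, -0.7, 0.1]
opening: 0.0005
grip_force: 0.0
```

Run:
```python
from h import *
s=observe();print(s['time'],s['tool_pos'],s['tool_rot'],s['contact_force'],s['opening'],s['qpos'])
print(rel([.515,.2245,.285],[np.pi,0,-.29]))
```

```text
3.9 [0.5016871  0.21371156 0.32950564] [ 3.14131571e+00 -5.13447818e-04 -2.85468515e-01] [-0.1273572  -0.69811469  0.14383322] 0.0005377783441560726 [ 2.62374649e-01  3.53735644e-01  1.40244334e+00 -5.12649624e-04
  1.38511963e+00  2.11873413e+00]
(array([  9.7, -14.1,  44.5]), array([ 0.02, -0.03,  0.26]))
```

>>> arm_command(series=[{"x":6,"y":-8,"z":15,"rx":0,"ry":0,"rz":0},{"x":12,"y":-13,"z":35,"rx":0,"ry":0,"rz":0},{"x":12,"y":-13,"z":50,"rx":0,"ry":0,"rz":0},{"x":12,"y":-13,"z":65,"rx":0,"ry":0,"rz":0},{"x":12,"y":-13,"z":80,"rx":0,"ry":0,"rz":0},{"x":12,"y":-13,"z":95,"rx":0,"ry":0,"rz":0},{"x":12,"y":-13,"z":110,"rx":0,"ry":0,"rz":0},{"x":12,"y":-13,"z":125,"rx":0,"ry":0,"rz":0},{"x":12,"y":-13,"z":140,"rx":0,"ry":0,"rz":0},{"x":12,"y":-13,"z":150,"rx":0,"ry":0,"rz":0},{"x":12,"y":-13,"z":155,"rx":0,"ry":0,"rz":0},{"x":12,"y":-13,"z":155,"rx":0,"ry":0,"rz":0}])

```text
time: 5.1
tool_pos: [0.5166, 0.2232, 0.1742]
tool_rot: [-3.141, 0.001, -0.287]
contact_force: [-5.9, 2.4, 9.1]
opening: 0.0004
grip_force: 4.6
```

Run:
```python
from h import *
see(2)
s=observe();print(s['time'],s['tool_pos'],s['contact_force'])
p=read_camera('side');cv2.imwrite('pics/s1.png',p['pixels'][130:330,150:400].repeat(2,0).repeat(2,1))
```

```text
side fork_a [([0.7408, 0.1612, 0.2328], 0.57), ([0.7565, -0.2639, 0.2888], 0.56)]
side lever_a_grip [([0.5069, 0.2259, 0.0898], 0.61), ([0.6594, 0.1826, 0.0035], 0.48)]
top fork_a [([0.7579, -0.2612, 0.2885], 0.77), ([0.7377, 0.1648, 0.2351], 0.54)]
top lever_a_grip []
side fork_a [([0.7562, -0.2624, 0.2879], 0.85), ([0.3984, 0.4726, 0.002], 0.59), ([0.7413, 0.1604, 0.2331], 0.56)]
side lever_a_grip [([0.5045, 0.2271, 0.0877], 0.56)]
top fork_a [([0.7606, -0.265, 0.2887], 0.82), ([0.7339, 0.1595, 0.2356], 0.71)]
top lever_a_grip []
5.7 [0.51652216 0.22326693 0.17484139] [-5.09979213  2.14592077  8.98217312]
```

View pics/s1.png

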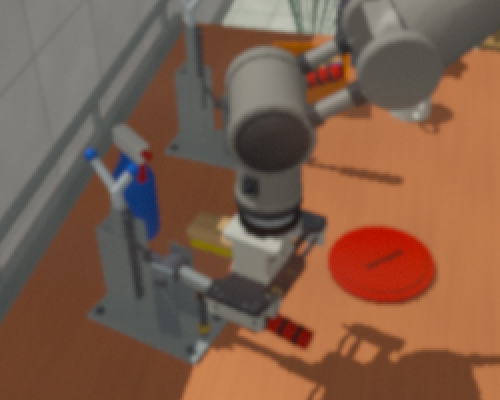

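>>> arm_command(series=[{"x":0,"y":0,"z":5,"rx":0,"ry":0,"rz":0},{"x":0,"y":0,"z":10,"rx":0,"ry":0,"rz":0},{"x":0,"y":0,"z":15,"rx":0,"ry":0,"rz":0},{"x":0,"y":0,"z":18,"rx":0,"ry":0,"rz":0},{"x":0,"y":0,"z":20,"rx":0,"ry":0,"rz":0},{"x":0,"y":0,"z":20,"rx":0,"ry":0,"rz":0}])

```text
time: 6.35
tool_pos: [0.5183, 0.2227, 0.1554]
tool_rot: [-3.14, -0.004, -0.287]
contact_force: [-0.3, -1.2, 9.9]
opening: 0.0006
grip_force: 4.3
```

>>> arm_command(series=[{"x":0,"y":0,"z":2,"rx":0,"ry":0,"rz":0},{"x":0,"y":0,"z":4,"rx":0,"ry":0,"rz":0},{"x":0,"y":0,"z":6,"rx":0,"ry":0,"rz":0},{"x":0,"y":0,"z":6,"rx":0,"ry":0,"rz":0}])

```text
time: 6.75
tool_pos: [0.5191, 0.2225, 0.1498]
tool_rot: [-3.139, -0.006, -0.287]
contact_force: [0.6, -1.1, 9.9]
opening: 0.0004
grip_force: 4.2
```

>>> arm_command(series=[{"x":0,"y":0,"z":2,"rx":0,"ry":0,"rz":0},{"x":0,"y":0,"z":4,"rx":0,"ry":0,"rz":0},{"x":0,"y":0,"z":6,"rx":0,"ry":0,"rz":0},{"x":0,"y":0,"z":6,"rx":0,"ry":0,"rz":0}])

```text
time: 7.15
tool_pos: [0.52, 0.2224, 0.1457]
tool_rot: [-3.138, -0.008, -0.287]
contact_force: [-1.5, -4.2, 22.0]
opening: 0.0002
grip_force: 10.0
```

Run:
```python
from h import *
see(2,('fork_a',))
s=observe();print(s['time'],s['tool_pos'],s['contact_force'])
```

```text
side fork_a [([0.7576, -0.2659, 0.2909], 0.83), ([0.4004, 0.4708, 0.0008], 0.69), ([0.7404, 0.1595, 0.235], 0.68)]
top fork_a [([0.7389, 0.163, 0.2386], 0.71), ([0.7562, -0.264, 0.2841], 0.66)]
side fork_a [([0.7386, 0.1618, 0.2369], 0.87), ([0.7562, -0.2623, 0.2871], 0.87), ([0.5144, 0.2232, 0.0568], 0.64)]
top fork_a [([0.7574, -0.2626, 0.2881], 0.85), ([0.7372, 0.16, 0.2373], 0.51)]
7.55 [0.51991216 0.22239823 0.14582166] [-0.38371969 -4.83408044 21.30879377]
```

>>> arm_command(series=[{"x":0,"y":0,"z":-20,"rx":0,"ry":0,"rz":0},{"x":0,"y":0,"z":-45,"rx":0,"ry":0,"rz":0},{"x":0,"y":0,"z":-70,"rx":0,"ry":0,"rz":0},{"x":0,"y":0,"z":-95,"rx":0,"ry":0,"rz":0},{"x":0,"y":0,"z":-120,"rx":0,"ry":0,"rz":0},{"x":0,"y":0,"z":-145,"rx":0,"ry":0,"rz":0},{"x":0,"y":0,"z":-160,"rx":0,"ry":0,"rz":0},{"x":0,"y":0,"z":-160,"rx":0,"ry":0,"rz":0}])

```text
time: 8.35
tool_pos: [0.5181, 0.2229, 0.3044]
tool_rot: [-3.139, -0.005, -0.287]
contact_force: [-0.3, -0.5, 0.7]
opening: 0.0007
grip_force: 0.0
```

Run:
```python
from h import *
see(3)
s=observe();print(s['time'],s['tool_pos'],s['contact_force'])
```

```text
side fork_a [([0.7421, 0.1612, 0.2379], 0.64), ([0.7562, -0.2617, 0.2871], 0.63)]
side lever_a_grip [([0.5187, 0.2223, 0.1925], 0.66)]
top fork_a [([0.7349, 0.1622, 0.2369], 0.81), ([0.7564, -0.2628, 0.2902], 0.8)]
top lever_a_grip [([0.6805, -0.2525, -0.0003], 0.64), ([0.5332, -0.2335, 0.1943], 0.54), ([0.5244, 0.2221, 0.1964], 0.49)]
side fork_a [([0.74, 0.1612, 0.2354], 0.81), ([0.7558, -0.263, 0.291], 0.6)]
side lever_a_grip [([0.5211, 0.2209, 0.1934], 0.61)]
top fork_a [([0.7579, -0.2624, 0.2862], 0.77), ([0.7336, 0.1624, 0.2384], 0.63)]
top lever_a_grip [([0.5239, 0.2231, 0.1959], 0.73)]
side fork_a [([0.7561, -0.2633, 0.2903], 0.75), ([0.7408, 0.1602, 0.237], 0.73)]
side lever_a_grip [([0.5234, 0.221, 0.1903], 0.71)]
top fork_a [([0.7552, -0.263, 0.2866], 0.7), ([0.736, 0.162, 0.2364], 0.47)]
top lever_a_grip [([0.523, 0.2215, 0.1939], 0.57)]
9.25 [0.51684648 0.22351815 0.30207207] [ 0.38211303  0.26432012 -0.87238043]
```

>>> arm_command(series=[{"x":0,"y":0,"z":15,"rx":0,"ry":0,"rz":0},{"x":0,"y":0,"z":30,"rx":0,"ry":0,"rz":0},{"x":0,"y":0,"z":45,"rx":0,"ry":0,"rz":0},{"x":0,"y":0,"z":60,"rx":0,"ry":0,"rz":0},{"x":0,"y":0,"z":75,"rx":0,"ry":0,"rz":0},{"x":0,"y":0,"z":90,"rx":0,"ry":0,"rz":0},{"x":0,"y":0,"z":105,"rx":0,"ry":0,"rz":0},{"x":0,"y":0,"z":120,"rx":0,"ry":0,"rz":0},{"x":0,"y":0,"z":132,"rx":0,"ry":0,"rz":0},{"x":0,"y":0,"z":142,"rx":0,"ry":0,"rz":0},{"x":0,"y":0,"z":148,"rx":0,"ry":0,"rz":0},{"x":0,"y":0,"z":152,"rx":0,"ry":0,"rz":0},{"x":0,"y":0,"z":154,"rx":0,"ry":0,"rz":0},{"x":0,"y":0,"z":154,"rx":0,"ry":0,"rz":0}])

```text
time: 10.65
tool_pos: [0.5185, 0.2235, 0.1497]
tool_rot: [-3.14, -0.005, -0.285]
contact_force: [0.1, -1.9, 8.8]
opening: 0.0002
grip_force: 4.1
```

Run:
```python
from h import *
see(2,('fork_a',))
s=observe();print(s['time'],s['tool_pos'],s['contact_force'])
```

```text
side fork_a [([0.7386, 0.163, 0.2445], 0.95), ([0.7587, -0.2591, 0.2882], 0.55), ([0.6771, -0.2494, 0.0009], 0.54)]
top fork_a [([0.7356, 0.1621, 0.2502], 0.81), ([0.7552, -0.261, 0.2863], 0.52)]
side fork_a [([0.758, -0.262, 0.2892], 0.91), ([0.7403, 0.162, 0.2497], 0.63), ([0.3865, -0.0031, 0.0007], 0.61)]
top fork_a [([0.7571, -0.2643, 0.2916], 0.8), ([0.7361, 0.1616, 0.2507], 0.56)]
11.05 [0.51845662 0.22344407 0.14993433] [ 0.78965395 -0.71062162  8.45479464]
```

```bash
cat >> h.py <<'E'
def balls(img,p,xy,z0):
    """blue pixel centroids near the fork; fork z by matching projected mean of balls"""
    hsv=cv2.cvtColor(img,cv2.COLOR_BGR2HSV);m=cv2.inRange(hsv,(105,130,60),(130,255,255))
    n,l,st,c=cv2.connectedComponentsWithStats(m)
    pr=lambda z:cv2.projectPoints(np.array([[xy[0],xy[1],z]],float),p['rvec'],p['tvec'],p['K'],None)[0][0,0]
    a=pr(z0+.045)
    return a.round(1),[(c[i].round(1).tolist(),int(st[i,4])) for i in range(1,n) if np.hypot(*(c[i]-a))<40 and st[i,4]<120],(pr(z0+.1)-pr(z0)).round(1)
E
python3 - <<'E'
from h import *
p=read_camera('side');im=p['pixels'];i0=cv2.imread('pics/side0.png')
for nm,i in(('0',i0),('now',im)):
    print(nm,balls(i,p,(.739,.161),.235)); print(nm,balls(i,p,(.757,-.262),.288))
cv2.imwrite('pics/cmp.png',np.hstack([cv2.resize(x[100:310,180:280],None,fx=2.8,fy=2.8) for x in(i0,im)]))
E
```

```text
0 (array([204.7, 209.6]), [([195.9, 211.2], 23)], array([ -4.8, -31.1]))
0 (array([243.4, 121.1]), [([234.0, 119.5], 8), ([253.0, 122.7], 7)], array([ -2. , -28.2]))
now (array([204.7, 209.6]), [([194.0, 201.8], 20)], array([ -4.8, -31.1]))
now (array([243.4, 121.1]), [([234.0, 119.7], 7), ([253.0, 122.7], 7)], array([ -2. , -28.2]))
```

View pics/cmp.png

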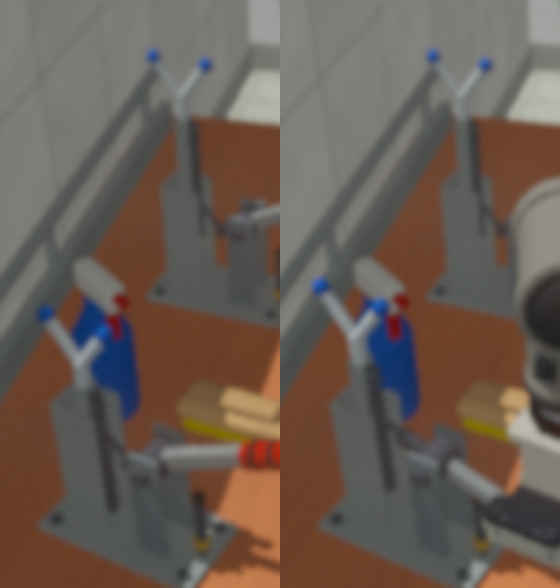

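>>> arm_command(series=[{"x":0,"y":0,"z":-20,"rx":0,"ry":0,"rz":0},{"x":0,"y":0,"z":-45,"rx":0,"ry":0,"rz":0},{"x":0,"y":0,"z":-70,"rx":0,"ry":0,"rz":0},{"x":0,"y":0,"z":-95,"rx":0,"ry":0,"rz":0},{"x":0,"y":0,"z":-120,"rx":0,"ry":0,"rz":0},{"x":0,"y":0,"z":-145,"rx":0,"ry":0,"rz":0},{"x":0,"y":0,"z":-160,"rx":0,"ry":0,"rz":0},{"x":0,"y":0,"z":-160,"rx":0,"ry":0,"rz":0}])

```text
time: 11.9
tool_pos: [0.5176, 0.2237, 0.3105]
tool_rot: [-3.139, -0.004, -0.285]
contact_force: [0.4, -0.3, -1.0]
opening: 0.0002
grip_force: 0.0
```

Run:
```python
from h import *
see(2)
p=read_camera('side');print(balls(p['pixels'],p,(.739,.161),.235))
s=observe();print(s['time'],s['tool_pos'],s['contact_force'])
```

```text
side fork_a [([0.7597, -0.2645, 0.2895], 0.85), ([0.5318, 0.4833, -0.0001], 0.46)]
side lever_a_grip [([0.5206, 0.2221, 0.1933], 0.68)]
top fork_a [([0.7575, -0.2638, 0.2873], 0.63), ([0.7337, 0.1615, 0.2492], 0.6), ([0.7871, -0.0136, 0.0027], 0.45)]
top lever_a_grip [([0.5234, 0.2221, 0.2006], 0.68)]
side fork_a [([0.7591, -0.2617, 0.2866], 0.97), ([0.7411, 0.1648, 0.2478], 0.74)]
side lever_a_grip [([0.5215, 0.221, 0.1911], 0.59)]
top fork_a [([0.7578, -0.2623, 0.287], 0.85), ([0.7368, 0.1627, 0.2483], 0.54)]
top lever_a_grip [([0.5199, 0.2227, 0.1976], 0.75), ([0.5323, -0.2335, 0.1918], 0.7), ([0.6587, 0.178, -0.0002], 0.42)]
(array([204.7, 209.6]), [([194.0, 201.8], 20)], array([ -4.8, -31.1]))
12.55 [0.51686467 0.22351025 0.30790441] [-0.31635079 -0.51487085 -0.51964013]
```

>>> arm_command(series=[{"x":0,"y":0,"z":20,"rx":0,"ry":0,"rz":0},{"x":0,"y":0,"z":35,"rx":0,"ry":0,"rz":0},{"x":0,"y":0,"z":50,"rx":0,"ry":0,"rz":0},{"x":0,"y":0,"z":65,"rx":0,"ry":0,"rz":0},{"x":0,"y":0,"z":80,"rx":0,"ry":0,"rz":0},{"x":0,"y":0,"z":95,"rx":0,"ry":0,"rz":0},{"x":0,"y":0,"z":110,"rx":0,"ry":0,"rz":0},{"x":0,"y":0,"z":125,"rx":0,"ry":0,"rz":0},{"x":0,"y":0,"z":138,"rx":0,"ry":0,"rz":0},{"x":0,"y":0,"z":148,"rx":0,"ry":0,"rz":0},{"x":0,"y":0,"z":154,"rx":0,"ry":0,"rz":0},{"x":0,"y":0,"z":158,"rx":0,"ry":0,"rz":0},{"x":0,"y":0,"z":161,"rx":0,"ry":0,"rz":0},{"x":0,"y":0,"z":162,"rx":0,"ry":0,"rz":0},{"x":0,"y":0,"z":162,"rx":0,"ry":0,"rz":0}])

```text
time: 14.05
tool_pos: [0.5188, 0.2234, 0.1482]
tool_rot: [-3.14, -0.006, -0.285]
contact_force: [0.7, -2.4, 11.4]
opening: 0.0006
grip_force: 5.0
```

Run:
```python
from h import *
see(2,('fork_a',))
p=read_camera('side');print(balls(p['pixels'],p,(.739,.161),.255))
s=observe();print(s['time'],s['tool_pos'],s['contact_force'])
```

```text
side fork_a [([0.7587, -0.2622, 0.2888], 0.97), ([0.7407, 0.1626, 0.2626], 0.67)]
top fork_a [([0.7375, 0.1617, 0.2639], 0.72), ([0.7899, -0.0129, 0.0038], 0.7), ([0.7574, -0.2643, 0.2899], 0.6)]
side fork_a [([0.7583, -0.2646, 0.2883], 0.78), ([0.7406, 0.1614, 0.2628], 0.73)]
top fork_a [([0.7567, -0.2636, 0.2907], 0.6), ([0.7365, 0.1628, 0.265], 0.5)]
(array([203.7, 203.3]), [([193.0, 197.9], 20), ([215.0, 205.2], 21)], array([ -4.9, -31.8]))
14.5 [0.51880554 0.22338229 0.14830423] [ 1.08482113 -1.78919248 10.66256888]
```

>>> arm_command(series=[{"x":0,"y":0,"z":-20,"rx":0,"ry":0,"rz":0},{"x":0,"y":0,"z":-45,"rx":0,"ry":0,"rz":0},{"x":0,"y":0,"z":-70,"rx":0,"ry":0,"rz":0},{"x":0,"y":0,"z":-95,"rx":0,"ry":0,"rz":0},{"x":0,"y":0,"z":-120,"rx":0,"ry":0,"rz":0},{"x":0,"y":0,"z":-145,"rx":0,"ry":0,"rz":0},{"x":0,"y":0,"z":-160,"rx":0,"ry":0,"rz":0},{"x":0,"y":0,"z":-160,"rx":0,"ry":0,"rz":0},{"x":0,"y":0,"z":-160,"rx":0,"ry":0,"rz":0},{"x":0,"y":0,"z":-160,"rx":0,"ry":0,"rz":0}])

```text
time: 15.5
tool_pos: [0.5164, 0.2234, 0.3047]
tool_rot: [3.14, 0.002, -0.285]
contact_force: [-0.0, -0.5, -0.5]
opening: 0.0005
grip_force: 0.0
```

>>> arm_command(series=[{"x":0,"y":0,"z":20,"rx":0,"ry":0,"rz":0},{"x":0,"y":0,"z":35,"rx":0,"ry":0,"rz":0},{"x":0,"y":0,"z":50,"rx":0,"ry":0,"rz":0},{"x":0,"y":0,"z":65,"rx":0,"ry":0,"rz":0},{"x":0,"y":0,"z":80,"rx":0,"ry":0,"rz":0},{"x":0,"y":0,"z":95,"rx":0,"ry":0,"rz":0},{"x":0,"y":0,"z":110,"rx":0,"ry":0,"rz":0},{"x":0,"y":0,"z":125,"rx":0,"ry":0,"rz":0},{"x":0,"y":0,"z":138,"rx":0,"ry":0,"rz":0},{"x":0,"y":0,"z":148,"rx":0,"ry":0,"rz":0},{"x":0,"y":0,"z":154,"rx":0,"ry":0,"rz":0},{"x":0,"y":0,"z":158,"rx":0,"ry":0,"rz":0},{"x":0,"y":0,"z":160,"rx":0,"ry":0,"rz":0},{"x":0,"y":0,"z":160,"rx":0,"ry":0,"rz":0}])

```text
time: 16.9
tool_pos: [0.5184, 0.2232, 0.1472]
tool_rot: [-3.141, -0.004, -0.285]
contact_force: [1.0, -2.7, 12.9]
opening: 0.0003
grip_force: 6.0
```

Run:
```python
from h import *
see(2,('fork_a',))
p=read_camera('side');print(balls(p['pixels'],p,(.739,.161),.255))
s=observe();print(s['time'],s['tool_pos'],s['contact_force'])
```

```text
side fork_a [([0.7568, -0.2625, 0.2872], 0.92), ([0.7416, 0.1605, 0.2774], 0.87)]
top fork_a [([0.759, -0.2641, 0.2899], 0.86), ([0.6115, 0.0043, -0.0009], 0.73), ([0.7348, 0.1591, 0.2791], 0.61)]
side fork_a [([0.7419, 0.1634, 0.2755], 0.85), ([0.7564, -0.2629, 0.2897], 0.57)]
top fork_a [([0.7388, 0.1592, 0.2748], 0.5)]
(array([203.7, 203.3]), [([192.3, 193.2], 23), ([214.1, 201.0], 20)], array([ -4.9, -31.8]))
17.35 [0.51833847 0.22317769 0.14741234] [ 1.87861404 -2.4574399  12.81109521]
```

>>> arm_command(series=[{"x":0,"y":0,"z":-20,"rx":0,"ry":0,"rz":0},{"x":0,"y":0,"z":-45,"rx":0,"ry":0,"rz":0},{"x":0,"y":0,"z":-70,"rx":0,"ry":0,"rz":0},{"x":0,"y":0,"z":-95,"rx":0,"ry":0,"rz":0},{"x":0,"y":0,"z":-120,"rx":0,"ry":0,"rz":0},{"x":0,"y":0,"z":-145,"rx":0,"ry":0,"rz":0},{"x":0,"y":0,"z":-160,"rx":0,"ry":0,"rz":0},{"x":0,"y":0,"z":-160,"rx":0,"ry":0,"rz":0},{"x":0,"y":0,"z":-160,"rx":0,"ry":0,"rz":0},{"x":0,"y":0,"z":-160,"rx":0,"ry":0,"rz":0}])

```text
time: 18.35
tool_pos: [0.5163, 0.2233, 0.3042]
tool_rot: [3.14, 0.003, -0.285]
contact_force: [0.4, -0.4, 0.1]
opening: 0.0002
grip_force: 0.0
```

>>> arm_command(series=[{"x":0,"y":0,"z":20,"rx":0,"ry":0,"rz":0},{"x":0,"y":0,"z":35,"rx":0,"ry":0,"rz":0},{"x":0,"y":0,"z":50,"rx":0,"ry":0,"rz":0},{"x":0,"y":0,"z":65,"rx":0,"ry":0,"rz":0},{"x":0,"y":0,"z":75,"rx":0,"ry":0,"rz":0},{"x":0,"y":0,"z":75,"rx":0,"ry":0,"rz":0}])

```text
time: 18.95
tool_pos: [0.5161, 0.2235, 0.2294]
tool_rot: [3.14, 0.003, -0.285]
contact_force: [-2.5, -0.4, 5.4]
opening: 0.0006
grip_force: 2.2
```

Run:
```python
from h import *
see(2,('fork_a',))
p=read_camera('side');print(balls(p['pixels'],p,(.739,.161),.265))
s=observe();print(s['time'],s['tool_pos'],s['contact_force'])
```

```text
side fork_a [([0.759, -0.2621, 0.2867], 0.87), ([0.7413, 0.1617, 0.2748], 0.67)]
top fork_a [([0.7335, 0.1623, 0.2739], 0.68), ([0.7566, -0.2629, 0.2886], 0.68)]
side fork_a [([0.7565, -0.2649, 0.2887], 0.81), ([0.7408, 0.1604, 0.2754], 0.73)]
top fork_a [([0.7367, 0.1598, 0.2767], 0.64), ([0.7574, -0.2618, 0.2882], 0.61)]
(array([203.2, 200.1]), [([192.3, 193.2], 23), ([214.1, 201.0], 20)], array([ -5. , -32.2]))
19.4 [0.51693478 0.22339268 0.23138886] [-1.36439052e+00  3.24993978e-03  5.23003126e+00]
```

>>> arm_command(series=[{"x":0,"y":0,"z":15,"rx":0,"ry":0,"rz":0},{"x":0,"y":0,"z":30,"rx":0,"ry":0,"rz":0},{"x":0,"y":0,"z":45,"rx":0,"ry":0,"rz":0},{"x":0,"y":0,"z":57,"rx":0,"ry":0,"rz":0},{"x":0,"y":0,"z":67,"rx":0,"ry":0,"rz":0},{"x":0,"y":0,"z":74,"rx":0,"ry":0,"rz":0},{"x":0,"y":0,"z":79,"rx":0,"ry":0,"rz":0},{"x":0,"y":0,"z":82,"rx":0,"ry":0,"rz":0},{"x":0,"y":0,"z":82,"rx":0,"ry":0,"rz":0}])

```text
time: 20.3
tool_pos: [0.5188, 0.2236, 0.1502]
tool_rot: [-3.139, -0.005, -0.285]
contact_force: [2.1, -0.9, 9.3]
opening: 0.0009
grip_force: 4.0
```

Run:
```python
from h import *
see(4,('fork_a',))
p=read_camera('side');print(balls(p['pixels'],p,(.739,.161),.265))
s=observe();print(s['time'],s['tool_pos'],s['contact_force'])
```

```text
side fork_a [([0.742, 0.1611, 0.2885], 0.77), ([0.7565, -0.2635, 0.2883], 0.65), ([0.6811, -0.2517, 0.1177], 0.55)]
top fork_a [([0.7356, 0.1622, 0.2841], 0.79), ([0.7562, -0.2642, 0.2887], 0.59)]
side fork_a [([0.7575, -0.263, 0.2864], 0.87), ([0.7414, 0.1636, 0.2856], 0.66)]
top fork_a [([0.7368, 0.162, 0.2888], 0.8), ([0.7596, -0.2634, 0.2909], 0.62)]
side fork_a [([0.7587, -0.2607, 0.2871], 0.75), ([0.7429, 0.1626, 0.2863], 0.7)]
top fork_a [([0.7582, -0.2608, 0.2898], 0.84), ([0.7368, 0.1614, 0.2871], 0.55)]
side fork_a [([0.7572, -0.2637, 0.2867], 0.77), ([0.7382, 0.1616, 0.2879], 0.72)]
top fork_a [([0.7552, -0.2649, 0.2879], 0.87), ([0.7367, 0.1647, 0.287], 0.75)]
(array([203.2, 200.1]), [([191.3, 189.6], 25), ([214.0, 197.0], 21)], array([ -5. , -32.2]))
21.15 [0.51873708 0.22357138 0.15052763] [ 1.37970395 -0.92920708  8.48697045]
```

>>> arm_command(series=[{"x":0,"y":0,"z":-20,"rx":0,"ry":0,"rz":0},{"x":0,"y":0,"z":-45,"rx":0,"ry":0,"rz":0},{"x":0,"y":0,"z":-70,"rx":0,"ry":0,"rz":0},{"x":0,"y":0,"z":-95,"rx":0,"ry":0,"rz":0},{"x":0,"y":0,"z":-120,"rx":0,"ry":0,"rz":0},{"x":0,"y":0,"z":-145,"rx":0,"ry":0,"rz":0},{"x":-20,"y":0,"z":-180,"rx":0,"ry":0,"rz":0},{"x":-50,"y":0,"z":-200,"rx":0,"ry":0,"rz":0},{"x":-80,"y":0,"z":-200,"rx":0,"ry":0,"rz":0},{"x":-80,"y":0,"z":-200,"rx":0,"ry":0,"rz":0},{"x":-80,"y":0,"z":-200,"rx":0,"ry":0,"rz":0}])

```text
time: 22.25
tool_pos: [0.4401, 0.2461, 0.349]
tool_rot: [-3.141, -0.001, -0.284]
contact_force: [0.6, -0.5, -0.2]
opening: 0.0005
grip_force: 0.0
```

Run:
```python
from h import *
see(3)
p=read_camera('side');cv2.imwrite('pics/end.png',p['pixels']);print(balls(p['pixels'],p,(.739,.161),.265))
s=observe();print(s['time'],s['tool_pos'],s['contact_force'])
```

```text
side fork_a [([0.7567, -0.2603, 0.2865], 0.71), ([0.6595, 0.1802, 0.0006], 0.54)]
side lever_a_grip [([0.5251, 0.2213, 0.1883], 0.76)]
top fork_a [([0.7571, -0.2622, 0.2901], 0.88), ([0.7365, 0.1631, 0.2881], 0.81), ([0.6641, 0.1793, 0.117], 0.46)]
top lever_a_grip [([0.5233, 0.2211, 0.1967], 0.68)]
side fork_a [([0.7434, 0.1596, 0.2883], 0.96), ([0.7566, -0.2658, 0.2877], 0.69), ([0.6607, 0.1826, 0.0021], 0.54)]
side lever_a_grip [([0.522, 0.2203, 0.1934], 0.6)]
top fork_a [([0.7358, 0.1623, 0.2885], 0.8), ([0.7568, -0.2631, 0.2868], 0.67), ([0.3866, -0.0047, 0.0019], 0.51), ([0.5368, 0.4843, -0.0011], 0.43)]
top lever_a_grip [([0.5206, 0.2211, 0.1953], 0.76)]
side fork_a [([0.7575, -0.2634, 0.2903], 0.98), ([0.7413, 0.1637, 0.2873], 0.91)]
side lever_a_grip [([0.5198, 0.2217, 0.1925], 0.66)]
top fork_a [([0.7556, -0.2615, 0.2871], 0.61)]
top lever_a_grip [([0.5216, 0.2212, 0.1952], 0.96)]
(array([203.2, 200.1]), [([191.3, 189.6], 25), ([214.0, 197.0], 21)], array([ -5. , -32.2]))
23.2 [0.44006922 0.24600102 0.34909279] [-0.2625354   0.19079181 -0.0340372 ]
```

View pics/end.png

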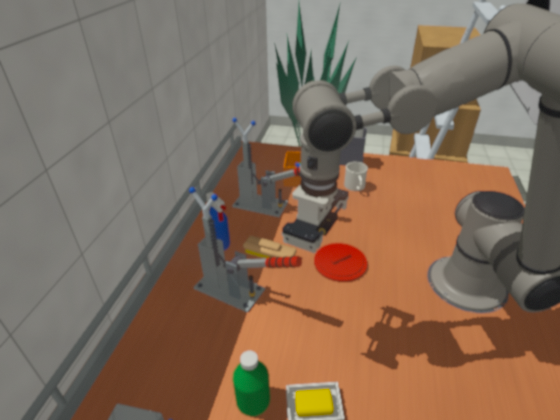

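The picture shows the near fork raised, with its balls at about (192,190) and (214,197). Its lever is back up, with the grip at about (283,262), the gripper is clear of it, and everything else is in place.

```bash
python3 -c "
from cell import *
print(hand_in())"
```

```text
the job is handed in; nothing more can be done
None
```

I pumped the lower (left) fork up in five strokes to about 0.288 m, level with the other fork to about 1 mm by camera; its lever has sprung back up, the arm is clear, and the job is handed in (no verdict was returned).

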